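# Hang a slide basket on the empty hook of a drip-drying carousel

## Robot

A 6-joint arm with a two-finger parallel gripper is mounted at the origin on a cart in front of the work surface, level with it; the furniture and walls round the work are solid. World frame = base frame: x ahead of the robot, y to its left, z up, the work surface at z = 0. Lengths are in m, angles in rad, forces in N, time in s.
With the tool pointing down it reaches from about 0.35 to 0.85 m from the base axis. Payload 8.1 kg.
Tool frame: the origin (TCP) lies between the finger pads; the fingertips stand 11 mm ahead of it and the grasp point (between the pads) lies 8 mm behind it (tips_ahead is the z of the fingertips in the tool frame, in m); z points along the fingers, y is the line along which they close (so a half turn about z gives the same grasp; the last joint's range is limited). The gripper opens to 93 mm and grips with 3 to 60 N. Pads are 15 mm wide; open, the fingers measure 128 mm over their backs; the gripper's body (75 mm by 188 mm) begins 65 mm behind the grasp point.
Start: joints at [-1.367, 0.13, 1.488, -0, 1.523, -0.085], TCP at [0.171, -0.575, 0.23] pointing down, gripper open.
Joint ranges: [-2.96, 2.96], [-0.89, 2.26], [0.02, 2.5], [-1.34, 4.48], [0, 2.73], [-2.66, 2.66]. Speed limits (rad/s): [2.39, 2.39, 2.79, 3.14, 3.14, 3.14].

## Interface

Orientations are given as a rotation vector (axis times angle).
In Python, from plant import read_state, read_camera, close_job, tips_ahead gives the robot as it stands. The module is installed in compiled form; this text tells all that it offers.
- The arm moves only by the tool move_arm, never from a script. Its argument "plan" is a list of rows, each a list of 7 numbers: the turn, a rotation vector about the tool's x, y, z in units of 6 degrees (1.0 is 6 degrees), then the shift along the tool's x, y, z in units of 25 mm (1.0 is 25 mm), then the finger opening in mm, from 0 to 93. A call has exactly 10 rows; each row shifts and turns the commanded pose from where the row before left it, along the tool's axes as they then stand; what a row does not reach is not made up. A row lasts 1/10 s, in which the tool goes at most 50 mm and 8.59 degrees, less where a joint would pass 70% of its speed; a pose out of reach is approached as far as the arm can. A call is refused whole if a number of a shift passes 1 or a number of a turn 1, either way. A call with a gripper value outside its range is refused whole. The fingers move at their own pace and stop on an object; "force" is the grip in N (left out, the last holds). Time passes only in rows, so rows that do not move let the fingers close, or fill a call up. It gives the time, the measured TCP pose, the force, the opening and the grip force at its end, in the units of the state.
- read_state(): the state, without advancing time (a new reading comes with each control period).
- read_camera(name): name is "scene" or "top"; returns a dict with "frame" (384x512x3 uint8, red, green, blue), "z_map" (384x512 float32, m along the optical axis (not along the pixel's ray), 0 where there is no reading), "fx", "fy", "cx", "cy" (pixels), "rvec" (rotation vector, rad) and "tvec" (3), from world to camera coordinates, as OpenCV has them. Camera axes: x right, y down, z forward; pixel columns grow to the right and rows downward; lengths in m; the calibration is good to about 2 mm. A picture is of the moment at which its call begins.
- close_job(): hands the job in; it is judged then, once.
The state is a dict: "t": time; "q": joint angles; "dq": joint speeds; "joint_torque": joint torques, N m; "tool_pos": TCP position; "orientation": TCP orientation; "force": force on the tool from outside, world axes, zero at the start; "wrist_torque": the same for the moment, N m; "opening": finger opening in m; "gripper_force": force on a finger pad.
Only numpy, scipy, OpenCV 4.12 (cv2) and the standard library are available. Lean on these libraries where they do the work, as an engineer would, in place of code of your own. Each camera call takes 0.05 s, during which the arm holds its last target. There are 200 camera calls.

## Task

First turn the carousel until its empty hook stands over the middle of the drip pan, leaving the slide basket on the table meanwhile. Then pick up the loose slide basket (the one with the wire bail), keep it upright, and hang it by its bail on that empty hook, so that it hangs freely over the drip pan.

Things in the scene. Friction and masses are not known exactly. Their poses are not given: they have to be found in the camera images.
- slide_basket: Loose steel slide basket with wire bail, front left or right of the carousel; 44 (x) x 86 (y) x 133 mm, 0.1-0.2 kg. A lower rack without bail stands on the other side. Origin: centre of underside, z up. Slides' top at 30 mm. Bail top wire along y, z 87-93 mm; window under it 68 mm wide, open along x. Grip post 14x14 mm on the wire's middle, z 93-133 mm. Same when turned half round.
- empty_hook (a point): Seat of the only bare one of the carousel's 4 hooks: top of a level flat arm 14 mm wide, 5 mm thick, 130 mm above the table, 115 mm from the axis. 14 mm outside the seat the end turns up 12 mm; 14 mm inside is a stop 6.5 mm high. Bring the bail in from outside along the arm, above the upturned end, then lower. A hung basket's underside is at 43 mm. x points to the carousel's axis, z up.
- turn_bar (a point): Black bar handle on top of the carousel, on its vertical axis; 62 mm long (x, parallel to the empty arm, pointing away from the empty hook), 14 mm wide (y), 156 to 190 mm above the table; the point is at 176 mm. The carousel turns either way without notches, friction 0.12 N m, and stays where left. The empty hook starts 40 to 83 degrees anticlockwise (from above) of the drip pan.
- drip_pan (a point): Middle of the floor of the shallow steel drip pan, 75 (x) x 116 (y) mm, rim 14 mm high, fixed to the carousel's foot on the robot's side, 115 mm from the axis: a hook turned to it stands straight above this point. x points to the carousel's axis. The foot does not move. Beware: a tall microscope stands at the right rear of the table (x over 0.58, y under -0.3).
Not all that is in view belongs to the job. What is shaped like the slide_basket but blue is not meant.

How it is judged:
On the way:
1. the empty hook stands over the drip pan (within 25 mm) while the basket still stands on the table (horizontal distance between empty_hook and drip_pan below 0.025 m and height (world z) of slide_basket below 0.015 m), for 0.2 s.
At the end, for the whole second after the job is handed in: The empty hook is over the drip pan within 30 mm, and the basket hangs on it by its bail: its underside's centre below the hook's seat within 25 mm sideways and 87 +- 10 mm down, upright within 14 degrees and nearly at rest, let go (horizontal distance between empty_hook and drip_pan below 0.03 m and horizontal distance between slide_basket and empty_hook below 0.025 m and z of slide_basket in the frame of empty_hook between -0.097 and -0.077 m and angle between slide_basket's own z axis and vertical below 0.25 rad and linear speed of slide_basket below 0.08 m/s); the robot touches nothing.
It fails at once if the basket is tipped by more than 40 degrees (angle between slide_basket's own z axis and vertical above 0.7 rad).
It also fails if it takes over 64 s, if anything falls off the work surface, if the arm or the gripper's body presses on something with over 40 N, if the wrist force passes 120 N, or if a joint passes its speed limit or range.

## Working session

There is one attempt and no reset: what is moved stays moved. The work goes in short steps, Python scripts to look and compute and a tool call to move; the robot and the scene stay as the last step left them, time stands still between calls to the robot, and variables do not carry over. Pictures are saved under pics/ and viewed, at most 10 in all, crops included, and the job is handed in when it is done.

Besides the shell and the picture viewer there is one more tool, called after "Request:" by a JSON object that holds its "api" and its "payload", one argument or row to a line. move_arm: Moves the arm, as the interface text tells. Its arguments: {"type":"object","properties":{"plan":{"type":"array","items":{"type":"array","items":{"type":"number"}}},"force":{"type":"number"}},"required":["plan"]}

```bash
mkdir -p pics; cat > h.py <<'E'
import numpy as np, cv2
from plant import *
def cam(n):
    c=read_camera(n); R=cv2.Rodrigues(np.array(c["rvec"],float))[0]; t=np.array(c["tvec"],float).ravel()
    z=c["z_map"]; v,u=np.mgrid[:384,:512]
    P=np.stack([(u-c["cx"])/c["fx"]*z,(v-c["cy"])/c["fy"]*z,z],-1)
    W=(P-t)@R; W[z==0]=np.nan
    return c["frame"],W,c
def save(f,n,roi=None,k=1):
    if roi: f=f[roi[1]:roi[3],roi[0]:roi[2]]
    cv2.imwrite("pics/"+n,cv2.resize(f[...,::-1],None,fx=k,fy=k,interpolation=cv2.INTER_CUBIC))
E
python3 - <<'E'
from h import *
for n in("scene","top"):
    f,W,c=cam(n); save(f,n+"0.png",k=1.5)
    R=cv2.Rodrigues(np.array(c["rvec"],float))[0]; print(n,-R.T@np.array(c["tvec"]).ravel(),R[2],c["fx"])
s=read_state();print(s["t"],s["tool_pos"],s["orientation"],tips_ahead)
E
```

```text
scene [-0.28693912  0.59192216  0.58814049] [ 0.77300926 -0.47017707 -0.42589929] 380.0603266317588
top [0.36618358 0.10111415 1.09524023] [ 0.17592909 -0.01686212 -0.98425841] 376.3041938896742
0.1 [ 0.17079272 -0.57465339  0.22871939] [-3.10726321e+00 -4.51822793e-01  1.62008462e-04] 0.011
```

View pics/scene0.png

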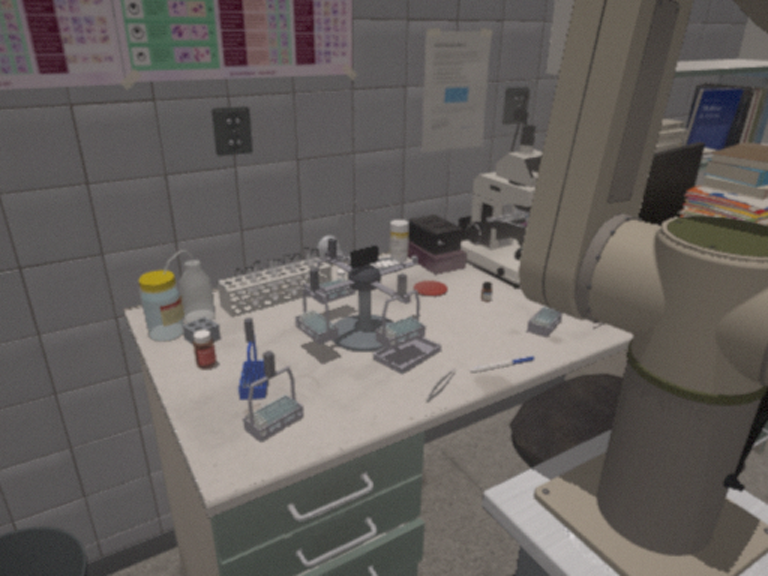

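View pics/top0.png

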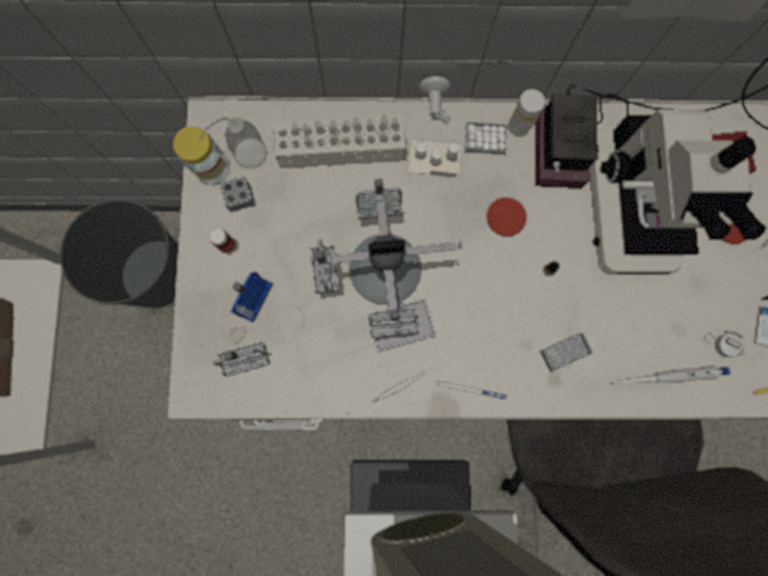

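The scene view (1.5x pixels) shows the steel bail basket at (272,410), a blue lookalike at (255,370) and the carousel at (365,290). In the top view the steel basket is at (243,357), the blue one at (252,297), the low rack without bail at (567,352), and the pan at (403,325). The bare arm points right, to (460,245). The steel basket at (243,357) fits: steel, with bail and post, left front. I'll confirm it in a crop and measure.

```bash
cat > m.py <<'E'
from h import *
def rect(P,n):
    r=cv2.minAreaRect((P[:,:2]*1000).astype(np.float32)); print(n,len(P),np.round(r[0],1),np.round(r[1],1),round(r[2],1),"z",np.round(np.percentile(P[:,2]*1000,[2,50,98]),1)); return r
def box(W,x0,x1,y0,y1,z0,z1):
    P=W.reshape(-1,3);P=P[~np.isnan(P[:,0])]
    return P[(P[:,0]>x0)&(P[:,0]<x1)&(P[:,1]>y0)&(P[:,1]<y1)&(P[:,2]>z0)&(P[:,2]<z1)]
E
python3 - <<'E'
from m import *
T=cam("top");S=cam("scene")
save(np.hstack([cv2.resize(T[0][150:270,130:310],(540,360)), cv2.resize(S[0][150:300,80:310],(552,360))])[:, :],"crop1.png",k=0.73)
for n,(u,v) in dict(basket=(162,238),hook=(305,164),pan=(269,217),bar=(258,167),table=(300,250)).items(): print(n,np.round(T[1][v,u],3))
for n,(u,v) in dict(basket=(181,276),post=(179,243),bar=(243,171),hook=(275,174),pan=(271,237)).items(): print(n,np.round(S[1][v,u],3))
b=T[1][238,162]
for W,n in((T[1],"top"),(S[1],"sc")):
    rect(box(W,b[0]-.08,b[0]+.06,b[1]-.08,b[1]+.08,.012,.06),n+" body")
    rect(box(W,b[0]-.08,b[0]+.06,b[1]-.08,b[1]+.08,.1,.16),n+" post")
    c=T[1][167,258]
    rect(box(W,c[0]-.06,c[0]+.06,c[1]-.06,c[1]+.06,.165,.2),n+" bar")
    rect(box(W,c[0]-.1,c[0]+.1,c[1]-.16,c[1]-.04,.12,.15),n+" arm")
E
```

```text
basket [0.432 0.349 0.031]
hook [ 0.655 -0.062  0.004]
pan [0.491 0.049 0.046]
bar [0.605 0.082 0.164]
table [ 0.4   -0.042  0.002]
basket [0.422 0.357 0.027]
post [0.423 0.355 0.118]
bar [0.6   0.087 0.178]
hook [ 0.629 -0.046  0.132]
pan [0.491 0.056 0.004]
top body 232 [431.5 352.8] [44.1 86.6] 16.1 z [12.7 24.7 42.1]
top post 48 [431.1 353.2] [13.9 13.7] 9.8 z [100.5 130.4 134.9]
top bar 185 [610.   85.3] [14.7 60.9] 6.0 z [167.9 188.4 192.7]
top arm 184 [620.2  -2.1] [14.2 90.4] 6.3 z [126.2 130.4 141.7]
sc body 572 [430.2 351.3] [45.6 87.7] 15.3 z [13.5 26.4 53.5]
sc post 107 [429.7 350.8] [14.3 16.1] 6.5 z [101.7 118.9 133.7]
sc bar 182 [605.3  82.7] [15.4 63.1] 2.3 z [165.6 179.7 191.7]
sc arm 98 [617.7  -4.6] [16.7 92.4] 6.6 z [127.1 130.7 141.3]
```

View pics/crop1.png

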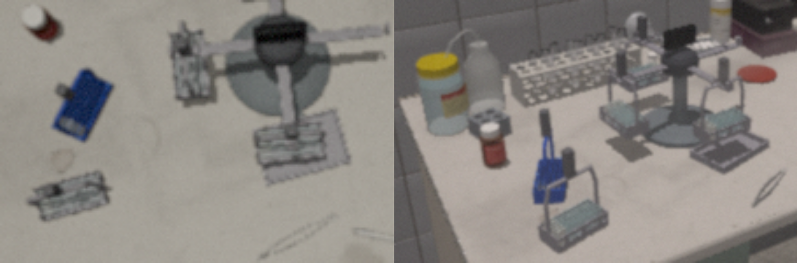

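The crop confirms the steel basket: bail and dark post, centre (0.431, 0.352), yaw about 16°. The blue one is excluded. Next I measure the pan and work out the path to the bar.

```bash
cat >> h.py <<'E'
from scipy.spatial.transform import Rotation as Ro
def togo(p,ydeg):
    "shift (tool axes, units) and turn (units about tool z) to TCP p, tool down, tool y heading ydeg"
    s=read_state(); R=Ro.from_rotvec(s["orientation"]); M=R.as_matrix()
    y=np.radians(ydeg); Y=np.array([np.cos(y),np.sin(y),0]); Z=np.array([0,0,-1.]); G=np.stack([np.cross(Y,Z),Y,Z],1)
    d=np.array(p)-s["tool_pos"]
    print("t",s["t"],"pos",np.round(s["tool_pos"],4),"yhead",round(np.degrees(np.arctan2(M[1,1],M[0,1])),2),"q",np.round(s["q"],2),"op",s["opening"],"F",np.round(s["force"],1))
    print("shift units (tool axes)",np.round(M.T@d/.025,2),"world mm",np.round(d*1000,1),"turn units",np.round(np.degrees(Ro.from_matrix(M.T@G).as_rotvec())/6,2))
E
python3 - <<'E'
from m import *
for n in("top","scene"):
    W=cam(n)[1]; rect(box(W,.41,.56,-.03,.14,.007,.018),n+" pan")
    P=box(W,.45,.52,-.0,.12,.02,.08); rect(P,n+" hung")
ax=np.array([.6075,.084]); a=np.radians(-83.6); print("hook",ax+.115*np.array([np.cos(a),np.sin(a)]))
togo([.6075,.084,.23],6)
E
```

```text
top pan 294 [518.3  61.3] [119.2 119.9] 15.4 z [ 7.2 13.  17.6]
top hung 381 [495.8  71.6] [44.4 85.9] 6.1 z [44.8 54.7 75.4]
scene pan 267 [517.3  58.7] [127.8 119.5] 18.5 z [ 7.2 11.8 16.9]
scene hung 471 [491.7  68.8] [44.7 89.9] 2.5 z [45.8 65.8 75.1]
hook [ 0.62031893 -0.03028331]
t 0.3 pos [ 0.1709 -0.575   0.2293] yhead -73.45 q [-1.37  0.13  1.49  0.    1.52 -0.09] op 0.09309044824768826 F [-0.4  0.  -0.7]
shift units (tool axes) [ 2.425e+01 -2.029e+01 -1.000e-02] world mm [436.6 659.    0.7] turn units [ -0.    -0.   -13.24]
```

Request:
{"api": "move_arm", "payload": {
  "plan": [
    [0,0,0,1,-0.84,0,93],
    [0,0,0,1,-0.84,0,93],
    [0,0,0,1,-0.84,0,93],
    [0,0,0,1,-0.84,0,93],
    [0,0,0,1,-0.84,0,93],
    [0,0,0,1,-0.84,0,93],
    [0,0,0,1,-0.84,0,93],
    [0,0,0,1,-0.84,0,93],
    [0,0,0,1,-0.84,0,93],
    [0,0,0,1,-0.84,0,93]
  ],
  "force": 30
}}

```text
t: 1.3
tool_pos: [0.3513, -0.3015, 0.2298]
orientation: [3.109, 0.452, 0.0]
force: [0.6, 0.4, -0.1]
opening: 0.0932
gripper_force: 0.0
```

Request:
{"api": "move_arm", "payload": {
  "plan": [
    [0,0,0,1,-0.84,0,93],
    [0,0,0,1,-0.84,0,93],
    [0,0,0,1,-0.84,0,93],
    [0,0,0,1,-0.84,0,93],
    [0,0,0,1,-0.84,0,93],
    [0,0,0,1,-0.84,0,93],
    [0,0,0,1,-0.84,0,93],
    [0,0,0,1,-0.84,0,93],
    [0,0,0,1,-0.84,0,93],
    [0,0,0,1,-0.84,0,93]
  ]
}}

```text
t: 2.3
tool_pos: [0.5311, -0.0289, 0.2297]
orientation: [3.109, 0.452, 0.0]
force: [-1.0, -0.8, 0.9]
opening: 0.0929
gripper_force: 0.0
```

Request:
{"api": "move_arm", "payload": {
  "plan": [
    [0,0,-1,0,0,0,93],
    [0,0,-1,0,0,0,93],
    [0,0,-1,0,0,0,93],
    [0,0,-1,0,0,0,93],
    [0,0,-1,0,0,0,93],
    [0,0,-1,0,0,0,93],
    [0,0,-1,0,0,0,93],
    [0,0,-1,0,0,0,93],
    [0,0,-1,0,0,0,93],
    [0,0,-1,0,0,0,93]
  ]
}}

```text
t: 3.3
tool_pos: [0.5305, -0.0301, 0.2296]
orientation: [-2.462, -1.951, 0.0]
force: [0.2, 0.2, 0.4]
opening: 0.0932
gripper_force: 0.0
```

```bash
python3 -c "
from h import *
togo([.6075,.084,.23],6)"
```

```text
t 3.3 pos [ 0.5305 -0.0301  0.2296] yhead -13.2 q [-0.15 -0.06  1.68 -0.    1.52  0.08] op 0.09320920948612732 F [0.2 0.2 0.4]
shift units (tool axes) [ 5.15  1.95 -0.02] world mm [ 77.  114.1   0.4] turn units [-0.   0.  -3.2]
```

Request:
{"api": "move_arm", "payload": {
  "plan": [
    [0,0,0,0.86,0.32,0,93],
    [0,0,0,0.86,0.33,0,93],
    [0,0,0,0.86,0.32,0,93],
    [0,0,0,0.86,0.33,0,93],
    [0,0,0,0.86,0.32,0,93],
    [0,0,0,0.86,0.33,0,93],
    [0,0,-0.8,0,0,0,60],
    [0,0,-0.8,0,0,0,60],
    [0,0,-0.8,0,0,0,60],
    [0,0,-0.8,0,0,0,60]
  ]
}}

```text
t: 4.3
tool_pos: [0.608, 0.0841, 0.2295]
orientation: [-2.103, -2.334, 0.0]
force: [0.2, 0.6, -1.1]
opening: 0.0654
gripper_force: 0.0
```

```bash
python3 - <<'E'
from h import *
togo([.6075,.084,.171],6)
save(cam("scene")[0],"s1.png",(150,80,350,260),3)
E
```

```text
t 4.3 pos [0.608  0.0841 0.2295] yhead 5.96 q [ 0.05  0.17  1.45  0.    1.53 -0.05] op 0.06539453269629582 F [ 0.2  0.6 -1.1]
shift units (tool axes) [-0.   -0.02  2.34] world mm [ -0.5  -0.1 -58.5] turn units [-0.   -0.   -0.01]
```

View pics/s1.png

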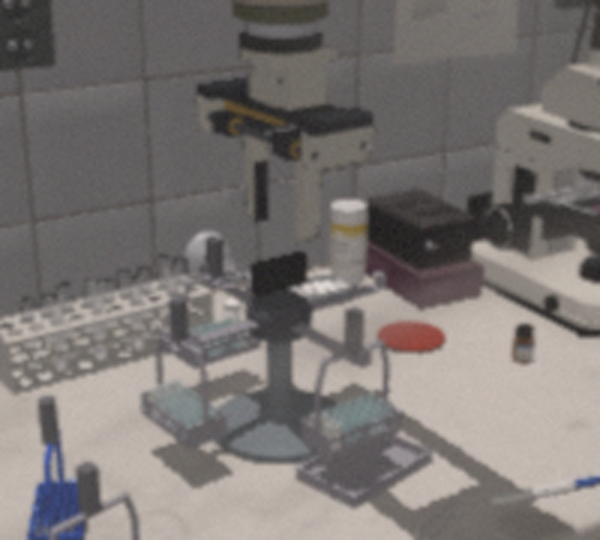

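The gripper straddles the bar, which is at (280,270) in the crop, and is aligned with it. I descend and close.

Request:
{"api": "move_arm", "payload": {
  "plan": [
    [0,0,0,0,0,0.6,60],
    [0,0,0,0,0,0.6,60],
    [0,0,0,0,0,0.6,60],
    [0,0,0,0,0,0.5,60],
    [0,0,0,0,0,0,5],
    [0,0,0,0,0,0,5],
    [0,0,0,0,0,0,5],
    [0,0,0,0,0,0,5],
    [0,0,0,0,0,0,5],
    [0,0,0,0,0,0,5]
  ],
  "force": 30
}}

```text
t: 5.35
tool_pos: [0.6102, 0.0842, 0.1729]
orientation: [2.105, 2.327, 0.006]
force: [23.6, 3.3, -13.6]
opening: 0.0166
gripper_force: 11.7
```

Request:
{"api": "move_arm", "payload": {
  "plan": [
    [0,0,0,0,0.08,0,5],
    [0,0,0,0,0,0,5],
    [0,0,0,0,0,0,5],
    [0,0,0,0,0,0,5],
    [0,0,0,0,0,0,5],
    [0,0,0,0,0,0,5],
    [0,0,0,0,0,0,5],
    [0,0,0,0,0,0,5],
    [0,0,0,0,0,0,5],
    [0,0,0,0,0,0,5]
  ]
}}

```text
t: 6.35
tool_pos: [0.6117, 0.0843, 0.1728]
orientation: [2.106, 2.328, 0.005]
force: [8.7, 0.4, -3.2]
opening: 0.014
gripper_force: 30.0
```

```bash
python3 -c "
from h import *
togo([.6075,.084,.172],6);s=read_state();print(s['gripper_force'],s['wrist_torque'])"
```

```text
t 6.35 pos [0.6117 0.0843 0.1728] yhead 5.74 q [ 0.05  0.2   1.51  0.    1.42 -0.05] op 0.013999387893800154 F [ 8.7  0.4 -3.2]
shift units (tool axes) [ 0.   -0.17  0.03] world mm [-4.2 -0.3 -0.8] turn units [ 0.04 -0.   -0.04]
29.96249556541443 [ 0.13636688 -1.22322707 -0.00369617]
```

Request:
{"api": "move_arm", "payload": {
  "plan": [
    [0,0,0,0,0.05,0,5],
    [0,0,0.5,0,0,0,5],
    [0,0,0.7,0,0,0,5],
    [0,0,0.8,0,0,0,5],
    [0,0,0.8,0,0,0,5],
    [0,0,0.8,0,0,0,5],
    [0,0,0.8,0,0,0,5],
    [0,0,0.8,0,0,0,5],
    [0,0,0.5,0,0,0,5],
    [0,0,0.3,0,0,0,5]
  ]
}}

```text
t: 7.35
tool_pos: [0.6115, 0.0844, 0.1728]
orientation: [2.725, 1.562, 0.001]
force: [0.3, -0.0, 3.4]
opening: 0.0138
gripper_force: 30.0
```

```bash
python3 -c "
from h import *
togo([.6125,.084,.172],6-81);s=read_state();print(s['gripper_force'],s['wrist_torque'])"
```

```text
t 7.35 pos [0.6115 0.0844 0.1728] yhead -30.37 q [ 0.05  0.21  1.51 -0.    1.43  0.58] op 0.013767294298626269 F [ 0.3 -0.   3.4]
shift units (tool axes) [0.01 0.04 0.03] world mm [ 1.  -0.4 -0.8] turn units [ 0.   -0.01  7.44]
29.967662394046783 [-0.06148674 -0.02886984  0.15878444]
```

Turning is clean with very little side force. 7.5 units remain.

Request:
{"api": "move_arm", "payload": {
  "plan": [
    [0,0,0.5,0,0,0,5],
    [0,0,0.8,0,0,0,5],
    [0,0,0.9,0,0,0,5],
    [0,0,0.9,0,0,0,5],
    [0,0,1,0,0,0,5],
    [0,0,1,0,0,0,5],
    [0,0,0.9,0,0,0,5],
    [0,0,0.7,0,0,0,5],
    [0,0,0.5,0,0,0,5],
    [0,0,0.3,0,0,0,5]
  ]
}}

```text
t: 8.35
tool_pos: [0.6113, 0.0845, 0.1728]
orientation: [-3.116, -0.4, -0.001]
force: [-1.3, 0.8, 1.8]
opening: 0.0135
gripper_force: 30.0
```

```bash
python3 - <<'E'
from m import *
togo([.6125,.084,.172],-75)
T=cam("top");S=cam("scene")
for n,W in(("top",T[1]),("sc",S[1])):
    rect(box(W,.45,.58,.0,.1,.122,.15),n+" arm")
    P=box(W,.41,.6,-.05,.16,.007,.018); P=P[np.hypot(P[:,0]-.611,P[:,1]-.084)>.095]; rect(P,n+" pan")
I=[cv2.resize(T[0][160:260,200:330],(520,400)),cv2.resize(S[0][150:270,180:320],(467,400))]
save(np.hstack(I),"turn.png",k=.8)
E
```

```text
t 8.35 pos [0.6113 0.0845 0.1728] yhead -75.36 q [0.05 0.21 1.51 0.   1.43 1.37] op 0.013547351650023147 F [-1.3  0.8  1.8]
shift units (tool axes) [0.04 0.03 0.03] world mm [ 1.2 -0.5 -0.8] turn units [-0.   -0.   -0.06]
top arm 179 [542.8  66.5] [90.7 22.6] 23.4 z [126.  130.5 138.2]
top pan 22 [531.2  54.2] [ 26.7 127.1] 3.0 z [ 7.  12.2 17.4]
sc arm 158 [532.5  63.4] [110.2  26.6] 22.1 z [124.1 130.8 142. ]
sc pan 189 [495.2  49.8] [ 77.2 120.2] 15.3 z [ 7.1 11.8 15.7]
```

View pics/turn.png

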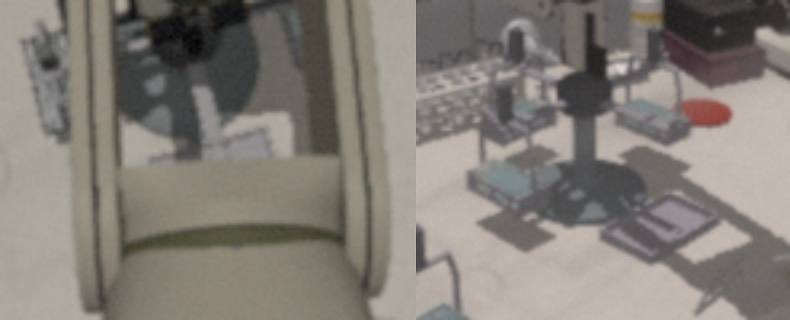

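The picture shows the bare arm's shadow along the pan, which is at right crop (660,228). Measured arm heading is about 15°, and the pan's about 15–16°, with its centre near (0.496, 0.051). The hook works out at (0.500, 0.055), within 6 mm. I release the bar and go up.

Request:
{"api": "move_arm", "payload": {
  "plan": [
    [0,0,0,0,0,0,50],
    [0,0,0,0,0,0,50],
    [0,0,0,0,0,0,50],
    [0,0,0,0,0,0,50],
    [0,0,0,0,0,0,50],
    [0,0,0,0,0,-0.5,50],
    [0,0,0,0,0,-0.7,50],
    [0,0,0,0,0,-0.7,50],
    [0,0,0,0,0,-0.6,50],
    [0,0,0,0,0,0,50]
  ]
}}

```text
t: 9.45
tool_pos: [0.6128, 0.0844, 0.2385]
orientation: [3.115, 0.403, 0.009]
force: [0.7, -0.5, 0.4]
opening: 0.0501
gripper_force: 0.0
```

```bash
python3 - <<'E'
from m import *
togo([.432,.352,.235],-74)
W=cam("scene")[1]; rect(box(W,.46,.6,.25,.45,.1,.16),"blue post")
rect(box(W,.45,.53,.0,.1,.122,.15)," arm")
E
```

```text
t 9.45 pos [0.6128 0.0844 0.2385] yhead -75.25 q [0.05 0.17 1.43 0.   1.54 1.37] op 0.05009754078768526 F [ 0.7 -0.5  0.4]
shift units (tool axes) [ -4.27 -12.19   0.1 ] world mm [-180.8  267.6   -3.5] turn units [ 0.01 -0.05 -0.21]
blue post 83 [547.2 342. ] [14.4 17.1] 68.3 z [101.2 119.3 133.3]
 arm 78 [503.3  54.3] [53.9 18.1] 11.7 z [127.1 130.9 143.5]
```

Request:
{"api": "move_arm", "payload": {
  "plan": [
    [0,0,-0.2,-0.35,-1,0,50],
    [0,0,0,-0.35,-1,0,50],
    [0,0,0,-0.35,-1,0,50],
    [0,0,0,-0.35,-1,0,50],
    [0,0,0,-0.35,-1,0,50],
    [0,0,0,-0.35,-1,0,50],
    [0,0,0,-0.35,-1,0,50],
    [0,0,0,-0.35,-1,0,50],
    [0,0,0,-0.35,-1,0,50],
    [0,0,0,-0.35,-1,0,50]
  ]
}}

```text
t: 10.5
tool_pos: [0.4576, 0.3015, 0.2334]
orientation: [3.111, 0.436, -0.003]
force: [0.1, 0.4, 0.2]
opening: 0.05
gripper_force: 0.0
```

Request:
{"api": "move_arm", "payload": {
  "plan": [
    [0,0,0,-0.35,-0.9,0,50],
    [0,0,0,-0.35,-0.9,0,50],
    [0,0,0,0,-0.3,0,50],
    [0,0,0,0,0,1,50],
    [0,0,0,0,0,1,50],
    [0,0,0,0,0,0.5,50],
    [0,0,0,0,0,0,50],
    [0,0,0,0,0,0,50],
    [0,0,0,0,0,0,50],
    [0,0,0,0,0,0,50]
  ]
}}

```text
t: 11.5
tool_pos: [0.4284, 0.347, 0.1736]
orientation: [-3.11, -0.435, -0.003]
force: [0.9, -0.7, -0.9]
opening: 0.0501
gripper_force: 0.0
```

```bash
python3 - <<'E'
from m import *
togo([.432,.352,.110],-74)
f,W,_=cam("scene"); rect(box(W,.4,.46,.32,.38,.1,.13),"post"); save(f,"s2.png",(110,180,260,310),4)
rect(box(cam("top")[1],.36,.5,.27,.43,.012,.06),"body")
E
```

```text
t 11.5 pos [0.4284 0.347  0.1736] yhead -74.06 q [ 0.59  0.03  1.7  -0.    1.41  1.88] op 0.050147229523166456 F [ 0.9 -0.7 -0.9]
shift units (tool axes) [ 0.19 -0.15  2.54] world mm [  3.6   5.  -63.6] turn units [-0.01 -0.02 -0.01]
post 84 [426.7 352.8] [16.9 10. ] 66.5 z [100.9 115.1 127.7]
body 35 [423.8 330.8] [46.5 51. ] 69.9 z [12.2 23.2 30.6]
```

View pics/s2.png

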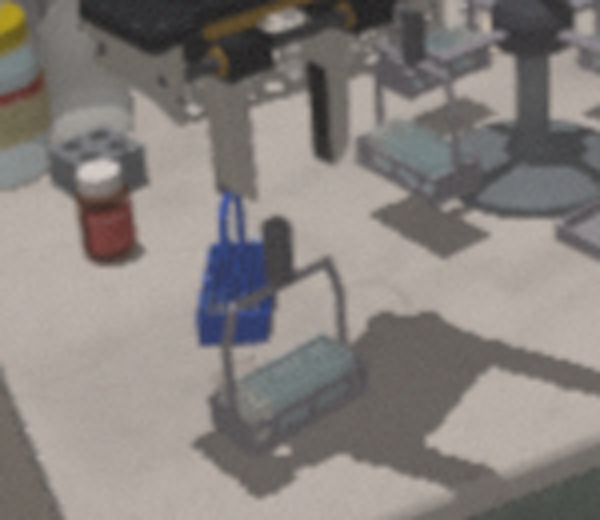

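The post at crop (280,250) stands between the open fingers and under them. I make a small correction, descend and close gently.

Request:
{"api": "move_arm", "payload": {
  "plan": [
    [0,0,0,0.15,-0.15,0,50],
    [0,0,0,0,0,0.6,50],
    [0,0,0,0,0,0.6,50],
    [0,0,0,0,0,0.6,50],
    [0,0,0,0,0,0.5,50],
    [0,0,0,0,0,0.2,50],
    [0,0,0,0,0,0,5],
    [0,0,0,0,0,0,5],
    [0,0,0,0,0,0,5],
    [0,0,0,0,0,0,5]
  ],
  "force": 15
}}

```text
t: 12.6
tool_pos: [0.4307, 0.3516, 0.1105]
orientation: [-3.111, -0.436, -0.002]
force: [-0.1, 0.8, -0.8]
opening: 0.0225
gripper_force: 0.0
```

Request:
{"api": "move_arm", "payload": {
  "plan": [
    [0,0,0,0,0,0,5],
    [0,0,0,0,0,0,5],
    [0,0,0,0,0,0,5],
    [0,0,0,0,0,0,5],
    [0,0,0,0,0,0,5],
    [0,0,0,0,0,0,5],
    [0,0,0,0,0,0,5],
    [0,0,0,0,0,0,5],
    [0,0,0,0,0,0,5],
    [0,0,0,0,0,0,5]
  ],
  "force": 25
}}

```text
t: 13.6
tool_pos: [0.4303, 0.3514, 0.1098]
orientation: [-3.111, -0.436, -0.001]
force: [-0.8, 0.6, 4.3]
opening: 0.0139
gripper_force: 25.0
```

```bash
python3 - <<'E'
from m import *
togo([.432,.352,.110],-74); print(read_state()["gripper_force"])
E
```

```text
t 13.6 pos [0.4303 0.3514 0.1098] yhead -74.05 q [0.59 0.1  1.74 0.   1.3  1.88] op 0.013891362853046176 F [-0.8  0.6  4.3]
shift units (tool axes) [ 0.07 -0.   -0.01] world mm [1.7 0.6 0.2] turn units [-0.   -0.   -0.01]
24.99873787164688
```

Held at TCP z 0.110, with opening 13.9 mm and grip 25 N. I lift 66 mm and check the basket hangs straight.

Request:
{"api": "move_arm", "payload": {
  "plan": [
    [0,0,0,0,0,-0.2,5],
    [0,0,0,0,0,-0.4,5],
    [0,0,0,0,0,-0.5,5],
    [0,0,0,0,0,-0.5,5],
    [0,0,0,0,0,-0.5,5],
    [0,0,0,0,0,-0.4,5],
    [0,0,0,0,0,-0.2,5],
    [0,0,0,0,0,0,5],
    [0,0,0,0,0,0,5],
    [0,0,0,0,0,0,5]
  ]
}}

```text
t: 14.6
tool_pos: [0.4298, 0.351, 0.1763]
orientation: [3.111, 0.436, -0.002]
force: [0.3, 0.4, -1.4]
opening: 0.0139
gripper_force: 25.0
```

```bash
python3 - <<'E'
from m import *
togo([.433,.0366,.178],-75); print(read_state()["gripper_force"])
W=cam("scene")[1]; rect(box(W,.37,.49,.28,.42,.055,.12),"body")
P=box(W,.47,.6,.0,.1,.122,.15); rect(P,"arm")
P=P[P[:,2]>.135]; rect(P,"upturn")
E
```

```text
t 14.6 pos [0.4298 0.351  0.1763] yhead -74.06 q [0.59 0.04 1.68 0.   1.42 1.88] op 0.013933607797765778 F [ 0.3  0.4 -1.4]
shift units (tool axes) [-3.33 12.13 -0.06] world mm [   3.2 -314.4    1.7] turn units [0.   0.01 0.16]
24.99523490667343
body 770 [427.9 348.4] [46.  89.9] 13.3 z [ 68.9  90.2 110.1]
arm 246 [538.8  72.3] [124.3  42.9] 7.8 z [124.5 131.7 149.5]
upturn 102 [538.8  71.9] [124.3  42.1] 7.8 z [135.3 142.3 149.6]
```

Request:
{"api": "move_arm", "payload": {
  "plan": [
    [0,0,0,-0.1,0.4,-0.06,5],
    [0,0,0,-0.2,0.7,0,5],
    [0,0,0,-0.25,0.9,0,5],
    [0,0,0,-0.25,0.9,0,5],
    [0,0,0,-0.25,0.9,0,5],
    [0,0,0,-0.25,0.9,0,5],
    [0,0,0,-0.25,0.9,0,5],
    [0,0,0,-0.25,0.9,0,5],
    [0,0,0,-0.25,0.9,0,5],
    [0,0,0,-0.25,0.9,0,5]
  ]
}}

```text
t: 15.65
tool_pos: [0.4315, 0.1344, 0.1785]
orientation: [3.111, 0.436, -0.0]
force: [0.5, -0.0, -1.3]
opening: 0.0141
gripper_force: 25.0
```

Request:
{"api": "move_arm", "payload": {
  "plan": [
    [0,0,0,-0.25,0.9,0,5],
    [0,0,0,-0.25,0.9,0,5],
    [0,0,0,-0.2,0.9,0,5],
    [0,0,0,-0.2,0.6,0,5],
    [0,0,0,-0.1,0.4,0,5],
    [0,0,0.16,0,0,0,5],
    [0,0,0,0,0,0,5],
    [0,0,0,0,0,0,5],
    [0,0,0,0,0,0,5],
    [0,0,0,0,0,0,5]
  ]
}}

```text
t: 16.65
tool_pos: [0.4333, 0.0407, 0.1786]
orientation: [-3.114, -0.411, 0.0]
force: [0.0, 0.4, -1.3]
opening: 0.0137
gripper_force: 25.0
```

```bash
python3 - <<'E'
from m import *
togo([.433,.0366,.178],-75)
f,W,_=cam("scene"); rect(box(W,.36,.48,-.03,.1,.055,.12),"body")
save(f,"s3.png",(200,130,350,260),4)
P=box(W,.47,.6,.0,.1,.122,.15); P=P[np.hypot(P[:,0]-.6105,P[:,1]-.083)<.135]
rect(P,"arm")
P=P[np.hypot(P[:,0]-.6105,P[:,1]-.083)>.05];p=np.median(P[:,:2],0);print(p,np.degrees(np.arctan2(.083-p[1],.6105-p[0])))
E
```

```text
t 16.65 pos [0.4333 0.0407 0.1786] yhead -74.96 q [-0.02 -0.3   1.99  0.    1.45  1.28] op 0.013730618748423025 F [ 0.   0.4 -1.3]
shift units (tool axes) [-0.05  0.15  0.02] world mm [-0.3 -4.1 -0.6] turn units [-0.    0.    0.01]
body 506 [432.6  38.8] [45.5 91.1] 15.0 z [ 72.3  92.4 113.6]
arm 247 [538.4  71.4] [121.8  45.7] 6.3 z [124.1 132.2 149.4]
[0.51321758 0.05883932] 13.947560989132873
```

View pics/s3.png

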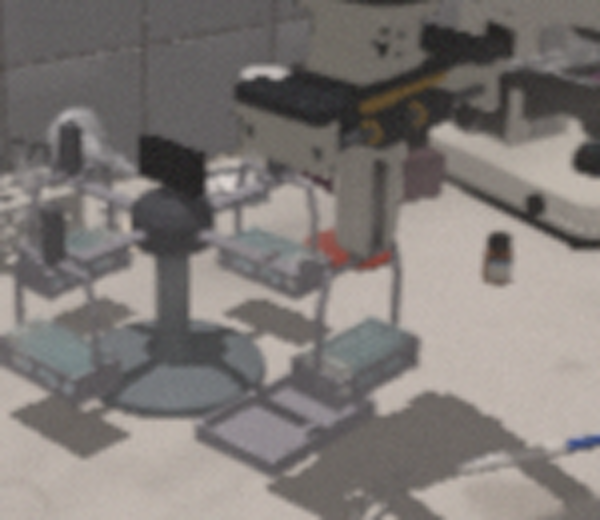

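The basket hangs upright at (360,350) outside the pan, which is at (285,425). The arm is hard to tell from the basket behind it, so I measure its direction more strictly.

```bash
python3 - <<'E'
from m import *
f,W,c=cam("scene")
A=np.array([.610,.083]);h=A-.115*np.array([np.cos(.262),np.sin(.262)])
R=cv2.Rodrigues(np.array(c["rvec"],float))[0]
K=np.array([[c["fx"],0,c["cx"]],[0,c["fy"],c["cy"]],[0,0,1]])
for r in(.04,.08,.115,.13):
  p=np.array([*(A-r*np.array([np.cos(.262),np.sin(.262)])),.13]); uv=cv2.projectPoints(p[None],np.array(c["rvec"],float),np.array(c["tvec"],float),K,None)[0].ravel(); print(r,uv,"crop",(uv-[200,130])*4, np.round(W[int(uv[1]),int(uv[0])],3))
P=box(W,.45,.6,.0,.1,.120,.146); d=P[:,:2]-A; r=np.hypot(*d.T); a=np.degrees(np.arctan2(-d[:,1],-d[:,0]))
for lo in range(40,150,10):
  m=(r*1000>lo)&(r*1000<lo+10); print(lo,m.sum(),np.round(np.percentile(a[m],[10,50,90]),1) if m.sum() else "",np.round(np.median(P[m,2]),3) if m.sum() else "")
E
```

```text
0.04 [252.27197958 188.78035008] crop [209.08791832 235.12140033] [0.573 0.073 0.132]
0.08 [262.41170055 192.93356126] crop [249.64680219 251.73424505] [0.538 0.06  0.13 ]
0.115 [271.67773374 196.72891152] crop [286.71093495 266.91564609] [0.502 0.053 0.131]
0.13 [275.76744442 198.40404955] crop [303.06977767 273.61619818] [0.48  0.055 0.134]
40 8 [ 8.1 12.6 20.4] 0.13
50 10 [ 9.  11.7 19.9] 0.131
60 12 [10.4 12.5 19.4] 0.13
70 9 [10.7 15.5 18.7] 0.13
80 11 [11.3 13.2 17.8] 0.13
90 9 [10.5 11.6 14.8] 0.131
100 17 [11.5 14.1 16.6] 0.131
110 12 [11.9 13.8 18. ] 0.13
120 8 [12.  13.9 15.3] 0.128
130 23 [12.2 15.2 17.7] 0.137
140 0
```

The arm is confirmed at height 0.130 m, heading about 14°, with the seat near (0.500, 0.056). I slide in 2.7 units along tool x.

Request:
{"api": "move_arm", "payload": {
  "plan": [
    [0,0,0,0.2,0,0,5],
    [0,0,0,0.3,0.02,0,5],
    [0,0,0,0.35,0.02,0,5],
    [0,0,0,0.4,0.02,0,5],
    [0,0,0,0.4,0.02,0,5],
    [0,0,0,0.4,0.02,0,5],
    [0,0,0,0.35,0,0,5],
    [0,0,0,0.3,0,0,5],
    [0,0,0,0,0,0,5],
    [0,0,0,0,0,0,5]
  ]
}}

```text
t: 17.75
tool_pos: [0.499, 0.0552, 0.1785]
orientation: [-3.115, -0.41, 0.001]
force: [-0.3, 0.3, -2.3]
opening: 0.014
gripper_force: 25.0
```

```bash
python3 - <<'E'
from m import *
togo([.500,.056,.153],-75.5)
f,W,_=cam("scene"); rect(box(W,.43,.56,-.01,.12,.06,.115),"body")
save(f,"s4.png",(210,130,330,250),5)
E
```

```text
t 17.75 pos [0.499  0.0552 0.1785] yhead -75.01 q [ 0.01 -0.11  1.82 -0.    1.43  1.32] op 0.013980019603357716 F [-0.3  0.3 -2.3]
shift units (tool axes) [ 0.05 -0.02  1.02] world mm [  1.    0.8 -25.5] turn units [-0.    0.01  0.08]
body 462 [497.1  53.8] [45.7 88.9] 13.2 z [ 71.1  91.9 105.8]
```

View pics/s4.png

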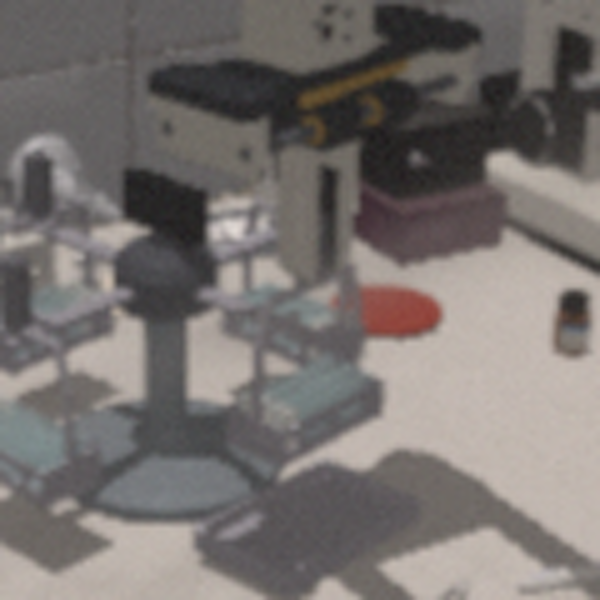

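The basket at (310,405) is over the pan at (310,530), with its bail round the arm and no contact force. I lower it.

Request:
{"api": "move_arm", "payload": {
  "plan": [
    [0,0,0,0.04,0,0.1,5],
    [0,0,0,0,0,0.15,5],
    [0,0,0,0,0,0.15,5],
    [0,0,0,0,0,0.15,5],
    [0,0,0,0,0,0.15,5],
    [0,0,0,0,0,0.12,5],
    [0,0,0,0,0,0.1,5],
    [0,0,0,0,0,0.06,5],
    [0,0,0,0,0,0,5],
    [0,0,0,0,0,0,5]
  ]
}}

```text
t: 18.8
tool_pos: [0.5002, 0.0555, 0.1543]
orientation: [3.115, 0.41, 0.0]
force: [0.4, -0.3, -1.9]
opening: 0.0139
gripper_force: 25.0
```

Request:
{"api": "move_arm", "payload": {
  "plan": [
    [0,0,0,0,0,0.03,5],
    [0,0,0,0,0,0.03,5],
    [0,0,0,0,0,0.02,5],
    [0,0,0,0,0,0,5],
    [0,0,0,0,0,0,5],
    [0,0,0,0,0,0,5],
    [0,0,0,0,0,0,5],
    [0,0,0,0,0,0,5],
    [0,0,0,0,0,0,5],
    [0,0,0,0,0,0,5]
  ]
}}

```text
t: 19.8
tool_pos: [0.5004, 0.0554, 0.1526]
orientation: [3.115, 0.41, 0.001]
force: [-2.5, 0.0, 5.4]
opening: 0.014
gripper_force: 25.0
```

The upward force of 5.4 N at underside height 0.043 m means the bail is seated. I release it.

Request:
{"api": "move_arm", "payload": {
  "plan": [
    [0,0,0,0,0,0,18],
    [0,0,0,0,0,0,22],
    [0,0,0,0,0,0,28],
    [0,0,0,0,0,0,34],
    [0,0,0,0,0,0,40],
    [0,0,0,0,0,0,40],
    [0,0,0,0,0,0,40],
    [0,0,0,0,0,0,40],
    [0,0,0,0,0,0,40],
    [0,0,0,0,0,0,40]
  ],
  "force": 10
}}

```text
t: 20.8
tool_pos: [0.5001, 0.0554, 0.1521]
orientation: [-3.115, -0.41, -0.0]
force: [0.1, -0.5, 0.2]
opening: 0.0402
gripper_force: 0.0
```

Request:
{"api": "move_arm", "payload": {
  "plan": [
    [0,0,0,0,0,-0.2,40],
    [0,0,0,0,0,-0.4,40],
    [0,0,0,0,0,-0.6,40],
    [0,0,0,0,0,-0.8,40],
    [0,0,0,0,0,-0.8,40],
    [0,0,0,0,0,-0.8,40],
    [0,0,0,0,0,-0.8,40],
    [0,0,0,0,0,-0.6,40],
    [0,0,0,0,0,0,40],
    [0,0,0,0,0,0,40]
  ]
}}

```text
t: 21.8
tool_pos: [0.5003, 0.0554, 0.2774]
orientation: [3.115, 0.41, 0.001]
force: [-0.3, 0.5, -0.2]
opening: 0.0402
gripper_force: 0.0
```

```bash
python3 - <<'E'
from m import *
togo([.5,.055,.2],-75)
f,W,_=cam("scene"); rect(box(W,.43,.56,-.01,.12,.035,.075),"body"); rect(box(W,.46,.54,.02,.09,.15,.2),"post")
P=box(W,.43,.56,-.02,.13,.003,.018);P=P[np.hypot(P[:,0]-.61,P[:,1]-.083)>.1]; rect(P,"pan")
save(f,"s5.png",(210,130,330,250),5)
E
```

```text
t 21.8 pos [0.5003 0.0554 0.2774] yhead -75.02 q [ 0.01 -0.15  1.68  0.    1.61  1.32] op 0.04021240208701055 F [-0.3  0.5 -0.2]
shift units (tool axes) [-0.02  0.01  3.09] world mm [ -0.3  -0.4 -77.4] turn units [ 0.   -0.01 -0.  ]
body 440 [500.1  53.9] [46.4 90.6] 15.2 z [45.6 65.6 74. ]
post 60 [497.2  55.8] [14.8 11.7] 65.7 z [150.5 165.7 177.1]
pan 436 [483.2  57. ] [ 84.8 143.7] 12.0 z [ 3.1  5.2 15.3]
```

View pics/s5.png

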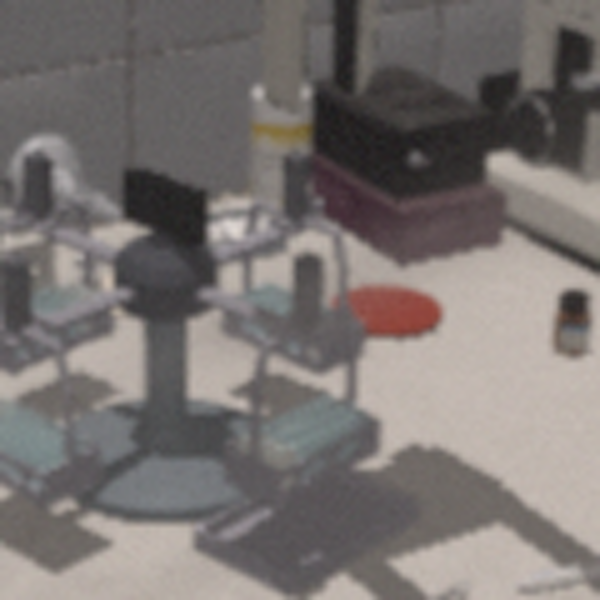

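The basket hangs level at (310,430) by its bail, over the pan at (310,530), with its underside near 43 mm. The gripper is well clear above, so I hand the job in.

```bash
python3 -c "
from plant import *
print(close_job())"
```

```text
the job is handed in; nothing more can be done
None
```

I turned the empty hook over the drip pan with the basket still on the table, then hung the steel slide basket on it by its bail; it hung level and still with the gripper clear when I handed the job in at about 22 s (no verdict was returned).

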